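# Fit the battery to the tabletop potter's wheel

### The arm

A 6-joint arm with a two-finger parallel gripper is mounted at the origin on the work surface. World frame = base frame: x ahead of the robot, y to its left, z up, the work surface at z = 0. Lengths are in m, angles in rad, forces in N, time in s.
With the tool pointing down it reaches from about 0.325 to 0.9 m from the base axis. Payload 6.1 kg.
Tool frame: the origin (TCP) lies at the very end of the fingers, on their centre line; the grasp point (between the pads) lies 19 mm behind it; z points along the fingers, y is the direction in which the jaws open and shut (so a half turn about z gives the same grasp; the last joint's range is limited). The gripper opens to 85 mm and grips with 20 to 120 N. Pads are 22 mm wide; open, the fingers measure 114 mm over their backs; the gripper's body (76 mm by 85 mm) begins 54 mm behind the grasp point. The pads swing forward as they close: fully open they stand 13 mm farther back than shut.
Start: joints at [-1.275, 0.22, 1.526, -0, 1.395, -0.126], TCP at [0.256, -0.57, 0.231] pointing down, gripper open.
Joint ranges: [-2.98, 2.98], [-0.91, 2.08], [0.09, 2.57], [-1.24, 4.39], [0.2, 2.65], [-2.68, 2.68]. Speed limits (rad/s): [2.57, 2.57, 3.01, 3.14, 3.14, 3.14].

### API

Orientations are given as a unit quaternion [w, x, y, z].
In Python, from station import manip gives the robot as it stands. The module is installed in compiled form; this text tells all that it offers.
- The arm moves only by the tool play_rows, never from a script. Its argument "steps" is a list of rows, each a list of 3 entries, a list of its own where there are three numbers: the opening, from 0 (shut) to 1 (fully open), then the shift along the tool's x, y, z each as a share of 0.075 m, from -1 to 1, then the turn about the tool's z as a share of pi/4 rad, from -1 to 1. A call has 1 to 10 rows; each row shifts and turns the commanded pose from where the row before left it, along the tool's axes as they then stand; what a row does not reach is not made up. A row lasts 1/12 s, in which the tool goes at most 41.7 mm and 7.16 degrees, less where a joint would pass 70% of its speed; a pose out of reach is approached as far as the arm can. A call with a number of a shift or a turn outside -1 to 1 is refused whole. A call with a gripper value outside its range is refused whole. The fingers move at their own pace and stop on an object; "grip_force" is the grip in N (left out, the last holds). Time passes only in rows, so rows that do not move let the fingers close. It gives the time, the measured TCP pose, the force and the opening at its end, in the units of the state.
- manip.sense(): the state, without advancing time (a new reading comes with each control period).
- manip.get_image(name): name is "scene" or "top" or "wrist"; returns a dict with "frame" (384x512x3 uint8, red, green, blue), "depth" (384x512 float32, m along the optical axis (not along the pixel's ray), 0 where there is no reading), "intrinsics" (3x3 intrinsics, pixels), "world_to_cam" (4x4, takes a point from world to camera coordinates); the wrist camera has in their place "T_tool_cam" (4x4, takes a point from camera to tool coordinates, whose origin is the TCP and whose axes are the flange's). Camera axes: x right, y down, z forward; pixel columns grow to the right and rows downward; lengths in m; the calibration is good to about 2 mm. A picture is of the moment at which its call begins: read the wrist's pose just before it.
- manip.sign_off(): hands the job in, once; it reports no verdict.
The state is a dict: "time_s": time; "joint_positions": joint angles; "qvel": joint speeds; "tau": joint torques, N m; "ee_pos": TCP position; "tcp_rot": TCP orientation; "force": force on the tool from outside, world axes, zero at the start; "wrist_torque": the same for the moment, N m; "finger_gap": finger opening in m.
Only numpy, scipy, OpenCV 4.12 (cv2) and the standard library are available. Lean on these libraries where they do the work, as an engineer would, in place of code of your own. Each camera call takes 0.05 s, during which the arm holds its last target. There are 200 camera calls.

### The job

Fit the black battery pack to the white tabletop potter's wheel: slide it, contacts first, along the rails of the wheel's bay until it clicks fully home. Then swing the red gate shut across its tail, right into its catch, and let go. Do not shift the other things on the bench.

Things in the scene. Friction and masses are not known exactly. Their poses are not given: they have to be found in the camera images.
- pack: black battery pack, loose, upright on the bench: body 80 long (x) x 52 wide (y) x 62 mm tall, about 0.4 kg. Origin: centre of its underside, z up, x towards its nose. A grey flange 8 mm tall along the foot of both long sides makes it 68 mm wide there; a 15 mm gap amid each flange is the detent notch.
- pack_nose (a point): centre of the nose face of the pack, 40 mm ahead of its origin, 31 mm above its underside. The nose has two brass contact strips, and a yellow patch covers the top at this end; it goes into the bay first. Four small green lamps mark the tail end of the top.
- wheel: fixed white tabletop potter's wheel with its battery bay, turned up to 17 degrees about z. Origin on the bench under the seat; axes as the seat's. Its housing, 90 mm tall with an aluminium disc whose top is 114 mm above the bench, begins at x +65 mm.
- seat (a point): where the origin of the pack lies when it is home, on the bay floor, 20 mm above the bench. Bay axes, used in all these notes: x along the slide, into the bay towards the wheel, y left, z up. The flat grey floor runs from x -165 mm to the stop, and is 172 mm wide.
- mouth (a point): point on the bay floor 105 mm before the seat, at x -105 mm: a pack set down here along the bay x stands on open floor. Orange guides flare from 98 mm apart at x -60 to 72 mm at x -30 mm, where the rails begin.
- rail_top (a point): middle of the rails above the seat, level with the top of their lips, 16 mm above the bay floor. Orange rails run from x -30 to +42 mm: walls at y +-36 mm (2 mm clear of each flange), lips 3 mm clear above the flanges and 3 mm clear of the body, so the pack is slid in along the floor, not dropped in. Lips are bevelled at the mouth.
- stop (a point): face of the stop at the end of the bay, at x +41.5 mm (1.5 mm beyond the nose of a pack that is home). Two sprung brass rollers, at x 0 in the rail walls, stand 3 mm in the way of the flanges and drop into the notches when the pack is home; getting past them takes about 10 to 15 N. They then hold the pack.
- gate (a joint): red bar on an upright hinge. 0 = closed across the tail of the pack, at its end stop in the catch; it opens to 2.6 rad and starts at 2.2 to 2.5. Stiff, damped hinge (0.1 N m), no spring: stays where left. Closed it points along bay -y; opening turns it clockwise from above, via -x towards +y. The bar is 42 to 52 mm above the bench and passes 5 mm behind a pack that is home.
- gate_hinge (a point): hinge axis of the gate, fixed at x -50, y +70 mm of the bay, 47 mm above the bench.
- gate_knob (a point): top of the black upright knob near the end of the gate: 14 mm in diameter, from 52 to 94 mm above the bench, 135 mm from the hinge axis; pinch or push it. With the gate closed it stands at x -50, y -65 mm of the bay.
- catch (a point): dark steel catch, a fixed jaw open to bay -x that takes the end of the gate: x -50, y -80 mm of the bay, 47 mm above the bench; it reaches 58 mm above the bench.
- bowl: terracotta bowl, rim 120 mm across, 50 mm tall; bystander, loose. Origin: centre of its underside.
- mug: white ceramic mug, 76 mm across, 85 mm tall; bystander, loose. Origin: centre of its underside.
- jar_amber: amber glass jar with black cap, 60 mm across, 85 mm tall; bystander, loose. Origin: centre of its underside.
- jar_blue: blue jar with white cap, 64 mm across, 100 mm tall; bystander, loose. Origin: centre of its underside.
- brush: glaze brush lying flat; bystander, loose.
- rib: wooden throwing rib lying flat, 100 x 50 x 8 mm; bystander, loose. Origin: centre of its underside.
- bat: round plywood bat lying flat, 170 mm across, 12 mm thick; bystander, loose. Origin: centre of its underside.
Things that resemble listed ones, but are neither listed nor needed, are in the scene too. Leave any purple look-alike of the pack alone.

How it is judged:
On the way, in this order (a step that is already met when the one before it is completed fails the run):
1. the pack is home in the bay, held by the detent, with the gate still open (x of pack in the frame of seat between -0.004 and 0.004 m and y of pack in the frame of seat between -0.005 and 0.005 m and z of pack in the frame of seat between -0.004 and 0.005 m and x of pack_nose in the frame of seat above 0.03 m and angle between the x axis of pack and the x axis of seat, either way round below 0.08 rad and value of joint gate above 0.3 rad), for 0.2 s.
2. the gate is shut in its catch (value of joint gate below 0.08 rad), for 0.2 s.
At the end, for the whole second after the job is handed in: The pack stands in the bay, nose in, within 4 mm of its seat along the rail, 5 mm across and about 5 mm in height, turned less than 0.08 rad; the gate is within 0.08 rad of closed; pack and gate are at rest; every other thing lies within 30 mm of where it was (x of pack in the frame of seat between -0.004 and 0.004 m and y of pack in the frame of seat between -0.005 and 0.005 m and z of pack in the frame of seat between -0.004 and 0.005 m and x of pack_nose in the frame of seat above 0.03 m and angle between the x axis of pack and the x axis of seat, either way round below 0.08 rad and value of joint gate below 0.08 rad and linear speed of pack below 0.02 m/s and angular speed of pack below 0.1 rad/s and velocity of joint gate between -0.05 and 0.05 rad/s and distance of each of bowl, mug, jar_amber, jar_blue, brush, rib, bat from where it was at the start of the episode below 0.03 m); the robot touches nothing.
It fails at once if a bystander is shifted by more than 30 mm (distance of any of bowl, mug, jar_amber, jar_blue, brush, rib, bat from where it was at the start of the episode above 0.03 m).
It also fails if it takes over 69 s, if anything falls off the work surface, if the arm or the gripper's body presses on something with over 40 N, if the wrist force passes 120 N, or if a joint passes its speed limit or range.

## Working session

There is one attempt and no reset: what is moved stays moved. The work goes in short steps, Python scripts to look and compute and a tool call to move; the robot and the scene stay as the last step left them, time stands still between calls to the robot, and variables do not carry over. Pictures are saved under pics/ and viewed, about 8 in all and at most 12, crops included, and the job is handed in when it is done.

Besides the shell and the picture viewer there is one more tool, called after ">>>" as name([rows], argument=value, ...), one row to a line, values as JSON. play_rows: Moves the arm, as the interface text tells. Its arguments: {"type":"object","properties":{"steps":{"type":"array","items":{"type":"array"}},"grip_force":{"type":"number"}},"required":["steps"]}

```bash
mkdir -p pics; cat > h.py <<'E'
import numpy as np, cv2
from station import manip
def save(n,im): cv2.imwrite('pics/'+n+'.png',cv2.cvtColor(im,cv2.COLOR_RGB2BGR))
def grab(name):
    d=manip.get_image(name); np.savez(name+'.npz',**{k:np.asarray(v) for k,v in d.items()}); return d
def ld(name): return dict(np.load(name+'.npz'))
def cloud(d,T=None):
    K=d['intrinsics']; z=d['depth']; v,u=np.indices(z.shape)
    P=np.stack([(u-K[0,2])/K[0,0]*z,(v-K[1,2])/K[1,1]*z,z,np.ones_like(z)],-1)
    if T is None: T=np.linalg.inv(d['world_to_cam'])
    return (P@T.T)[...,:3]
E
python3 - <<'E'
from h import *
a=grab('scene');b=grab('top')
save('scene',a['frame']);save('top',cv2.resize(b['frame'],(800,600)))
s=manip.sense();print({k:np.round(v,3) for k,v in s.items()})
print(np.round(b['world_to_cam'],3),b['intrinsics'])
E
```

```text
{'time_s': np.float64(0.1), 'joint_positions': array([-1.275,  0.221,  1.528,  0.   ,  1.395, -0.126]), 'qvel': array([-0.   , -0.   , -0.005, -0.002,  0.001, -0.001]), 'tau': array([ 2.0000e-03, -4.9824e+01, -3.9055e+01, -0.0000e+00,  6.0000e-03,
       -0.0000e+00]), 'ee_pos': array([ 0.256, -0.57 ,  0.23 ]), 'tcp_rot': array([-0.001,  0.978,  0.209, -0.   ]), 'force': array([-0.595,  0.324, -0.665]), 'wrist_torque': array([-0.013,  0.02 ,  0.013]), 'finger_gap': np.float64(0.085)}
[[ 1.100e-02 -1.000e+00  2.000e-03 -1.300e-02]
 [-9.970e-01 -1.200e-02 -7.200e-02  5.750e-01]
 [ 7.200e-02 -1.000e-03 -9.970e-01  1.942e+00]
 [ 0.000e+00  0.000e+00  0.000e+00  1.000e+00]] [[499.90225356   0.         262.75699446]
 [  0.         499.90225356 187.89457871]
 [  0.           0.           1.        ]]
```

View pics/top.png

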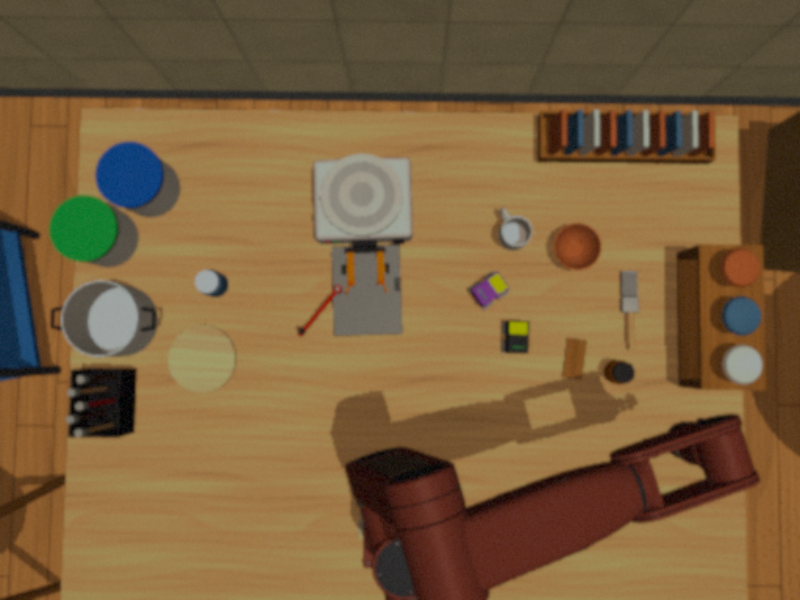

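View pics/scene.png

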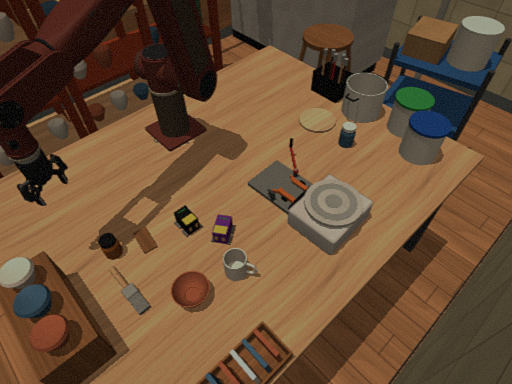

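The top view (800×600 scale) shows the black pack with its yellow end and green lamps at (516,336). The purple look-alike is at (490,290). The wheel bay floor spans (332–402, 247–335), its rails are near (366,268), and the red gate runs from its hinge at (338,289) to the knob at (301,331).

The only two candidates for the pack are (516,336), black with yellow on top, and (490,290), purple. The black one fits the description. I'll confirm it in a wrist close-up.

```bash
python3 - <<'E'
from h import *
d=ld('top');P=cloud(d);f=d['frame'];hsv=cv2.cvtColor(f,cv2.COLOR_RGB2HSV).astype(int)
H,S,V=hsv[...,0],hsv[...,1],hsv[...,2]
def box(m,n,z=None):
    c,_=cv2.findContours(m.astype(np.uint8),0,2)
    for k in c:
        if cv2.contourArea(k)<8: continue
        mm=np.zeros(m.shape,np.uint8);cv2.drawContours(mm,[k],-1,1,-1)
        p=P[(mm>0)&m]; r=cv2.minAreaRect(p[:,:2].astype(np.float32))
        print(n,'px',k.reshape(-1,2).mean(0).round(),len(p),'med',np.median(p,0).round(3),'rect',np.round(r[0],3),np.round(r[1],3),round(r[2],1))
X,Y,Z=P[...,0],P[...,1],P[...,2]
roi=(X>.2)&(X<.9)
packr=roi&(abs(X-.43)<.1)&(Z>.045)&(Z<.08)
box(packr&(Y<0),'packtop')
box((H>22)&(H<35)&(S>180)&(V>120)&roi&(Z>.04),'yellow')
box((H>5)&(H<20)&(S>200)&(V>150)&roi&(Z>.025)&(Z<.06),'orange')
box(((H<5)|(H>174))&(S>150)&roi&(Y>0)&(Z>.03),'red')
box((S<60)&(Z>.01)&(Z<.03)&roi&(Y>-.1)&(Y<.3),'floor')
box((S<60)&(Z>.08)&(Z<.1)&roi&(Y>-.1)&(Y<.3),'housing')
box((Z>.07)&(Z<.1)&(X>.35)&(X<.6)&(Y>.1)&(Y<.35),'knob')
E
```

```text
packtop px [394. 236.] 69 med [ 0.393 -0.503  0.061] rect [ 0.389 -0.51 ] [0.041 0.059] 82.8
packtop px [327. 213.] 290 med [ 0.471 -0.268  0.062] rect [ 0.471 -0.268] [0.051 0.078] 89.2
yellow px [332. 210.] 92 med [ 0.492 -0.271  0.063] rect [ 0.492 -0.271] [0.027 0.045] 0.7
yellow px [318. 181.] 63 med [ 0.601 -0.219  0.063] rect [ 0.601 -0.22 ] [0.037 0.025] 34.8
orange px [224. 172.] 55 med [0.634 0.145 0.038] rect [0.633 0.145] [0.072 0.009] 1.6
orange px [244. 174.] 55 med [0.639 0.071 0.036] rect [0.638 0.069] [0.075 0.012] 1.2
red px [248. 312.] 20 med [0.219 0.024 0.749] rect [0.219 0.024] [0.012 0.023] 43.4
red px [239. 304.] 59 med [0.214 0.061 0.586] rect [0.21 0.06] [0.01  0.068] 17.0
red px [ 63. 257.] 31 med [0.302 0.735 0.089] rect [0.303 0.734] [0.009 0.009] 11.4
floor px [218. 173.] 153 med [0.644 0.175 0.02 ] rect [0.64  0.176] [0.097 0.03 ] 3.3
floor px [238. 185.] 1565 med [0.553 0.098 0.02 ] rect [0.586 0.106] [0.222 0.166] 2.8
housing px [236. 134.] 898 med [0.76  0.086 0.09 ] rect [0.802 0.114] [0.198 0.237] 1.4
```

>>> play_rows([
  [1,[0,0,0],0.134],
  [1,[0,0,0],0.134],
  [1,[0,0,0],0.134],
  [1,[0,0,0],0.134],
  [1,[0.25,-0.4,0],0],
  [1,[0.25,-0.4,0],0],
  [1,[0.25,-0.4,0],0],
  [1,[0.25,-0.4,0],0],
  [1,[0.25,-0.4,0],0],
  [1,[0.25,-0.4,0],0],
], grip_force=40)

```text
time_s: 0.93
ee_pos: [0.3686, -0.3884, 0.2308]
tcp_rot: [-0.0, 1.0, 0.0, -0.0]
force: [1.1, -0.2, -0.0]
finger_gap: 0.0854
```

>>> play_rows([
  [1,[0.25,-0.4,0],0],
  [1,[0.25,-0.4,0],0],
  [1,[0.25,-0.4,0],0],
  [1,[0.25,-0.4,0],0],
  [1,[0,0,0],0],
  [1,[0,0,0],0],
])

```text
time_s: 1.43
ee_pos: [0.4437, -0.2684, 0.231]
tcp_rot: [-0.0, 1.0, 0.002, -0.0]
force: [0.1, 0.1, 0.3]
finger_gap: 0.0857
```

```bash
cat >> h.py <<'E'
from scipy.spatial.transform import Rotation as R
def tool():
    s=manip.sense();q=np.array(s['tcp_rot']);T=np.eye(4);T[:3,:3]=R.from_quat(q[[1,2,3,0]]).as_matrix();T[:3,3]=s['ee_pos'];return T
def wrist(n):
    T=tool();d=grab('wrist');save(n,d['frame']);W=T@d['T_tool_cam'];np.savez('w_'+n+'.npz',W=W,T=T,**d);return d,cloud(d,W),T
def yaw(T): return np.degrees(np.arctan2(T[1,0],T[0,0]))
E
python3 - <<'E'
from h import *
d,P,T=wrist('w1');print(T.round(4),yaw(T),manip.sense()['force'])
f=d['frame'];hsv=cv2.cvtColor(f,cv2.COLOR_RGB2HSV).astype(int);H,S,V=hsv[...,0],hsv[...,1],hsv[...,2]
X,Y,Z=np.moveaxis(P,-1,0)
for n,m in (('top',(abs(Z-.062)<.006)&(abs(X-.471)<.07)&(abs(Y+.268)<.06)),('yellow',(H>22)&(H<35)&(S>180)&(abs(Z-.062)<.01)&(Y<-.245))):
    p=P[m];print(n,len(p),np.median(p,0),cv2.minAreaRect(p[:,:2].astype(np.float32)))
E
```

```text
[[ 1.000e+00  4.600e-03 -5.000e-04  4.437e-01]
 [ 4.600e-03 -1.000e+00  3.000e-04 -2.684e-01]
 [-5.000e-04 -3.000e-04 -1.000e+00  2.310e-01]
 [ 0.000e+00  0.000e+00  0.000e+00  1.000e+00]] 0.26496127077776366 [0.07883864 0.66288413 0.33981396]
top 3925 [ 0.47181453 -0.27288165  0.06250012] ((0.46922820806503296, -0.27305868268013), (0.05207410454750061, 0.08009675145149231), 88.71348571777344)
yellow 1278 [ 0.49266623 -0.2735557   0.06292201] ((0.4533424973487854, -0.3454192280769348), (0.33155956864356995, 0.08504857867956161), 49.98720932006836)
```

View pics/w1.png

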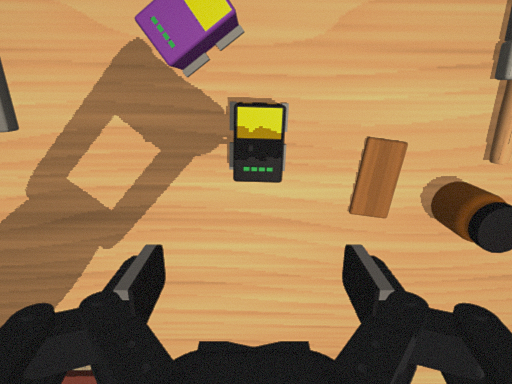

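The crop confirms the black pack at (258,140), with yellow nose away and green lamps near. The purple look-alike is at (190,35) and will be left alone. Going down on the pack.

>>> play_rows([
  [1,[0.34,0.06,0],0.035],
  [1,[0,0,0.45],0],
  [1,[0,0,0.45],0],
  [1,[0,0,0.45],0],
  [1,[0,0,0.45],0],
  [1,[0,0,0.45],0],
  [1,[0,0,0.45],0],
  [1,[0,0,0],0],
  [1,[0,0,0],0],
])

```text
time_s: 2.23
ee_pos: [0.4663, -0.2744, 0.0269]
tcp_rot: [-0.002, 1.0, -0.014, -0.002]
force: [0.8, -0.1, 0.8]
finger_gap: 0.0855
```

>>> play_rows([
  [0,[0,0,0],0],
  [0,[0,0,0],0],
  [0,[0,0,0],0],
  [0,[0,0,0],0],
  [0,[0,0,0],0],
  [0,[0,0,0],0],
  [0,[0,0,0],0],
  [0,[0,0,0],0],
], grip_force=50)

```text
time_s: 2.9
ee_pos: [0.4705, -0.2758, 0.0319]
tcp_rot: [0.001, 1.0, -0.013, 0.002]
force: [-0.6, 1.4, 8.0]
finger_gap: 0.0513
```

>>> play_rows([
  [0,[0,0,-0.2],0],
  [0,[0,0,-0.44],0],
  [0,[0,0,-0.44],0],
  [0,[0,0,-0.44],0],
  [0,[0,0,-0.44],0],
  [0,[0,0,-0.44],0],
  [0,[0,-0.3,-0.2],0],
  [0,[0,-0.45,0],0],
  [0,[0,-0.45,0],0],
  [0,[0,-0.45,0],0],
])

```text
time_s: 3.73
ee_pos: [0.4717, -0.1498, 0.2251]
tcp_rot: [0.0, 1.0, -0.014, 0.001]
force: [0.7, 0.4, -4.6]
finger_gap: 0.0512
```

>>> play_rows([
  [0,[-0.08,-0.45,0],0],
  [0,[-0.08,-0.45,0],0],
  [0,[-0.08,-0.45,0],0],
  [0,[-0.08,-0.45,0],0],
  [0,[-0.08,-0.45,0],0],
  [0,[-0.08,-0.45,0],0],
  [0,[-0.08,-0.45,0],0],
  [0,[-0.08,-0.2,0],0],
  [0,[0,0,0],0],
  [0,[0,0,0],0],
])

```text
time_s: 4.57
ee_pos: [0.4303, 0.1023, 0.2244]
tcp_rot: [0.0, 1.0, -0.012, 0.001]
force: [1.0, -0.4, -4.9]
finger_gap: 0.0512
```

```bash
python3 - <<'E'
from h import *
d,P,T=wrist('w2');print(T.round(4),yaw(T),manip.sense()['force'],manip.sense()['finger_gap'])
save('w2b',cv2.resize(d['frame'],(800,600)))
E
```

```text
[[ 9.997e-01 -2.390e-02  1.200e-03  4.303e-01]
 [-2.390e-02 -9.997e-01 -5.000e-04  1.023e-01]
 [ 1.200e-03  4.000e-04 -1.000e+00  2.244e-01]
 [ 0.000e+00  0.000e+00  0.000e+00  1.000e+00]] -1.3671477653407351 [-0.25301726  0.06093708 -3.87691626] 0.0511755324947176
```

View pics/w2b.png

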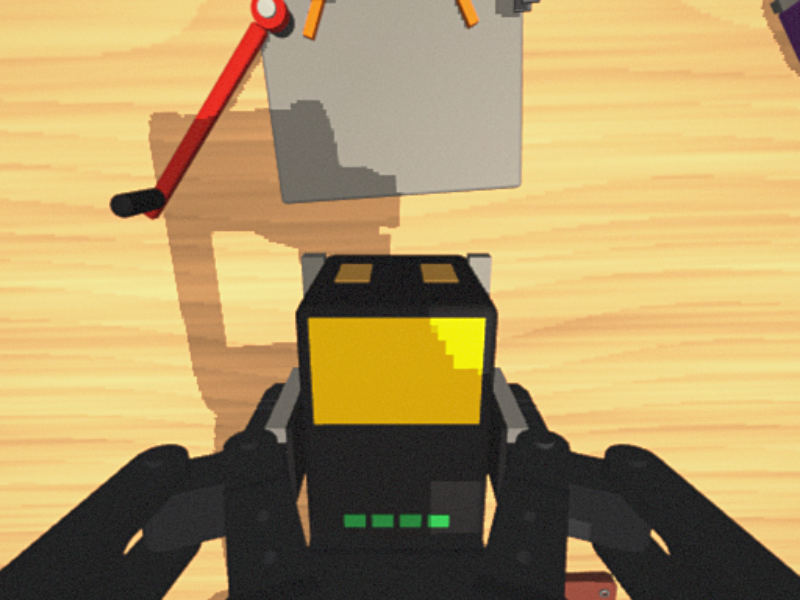

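The wrist view shows the pack held square with its nose ahead (edge at row 255–315), the floor's front edge running (285,202)–(520,185), and the hinge at (267,10). I'll move ahead to see the rails.

>>> play_rows([
  [0,[0.4,0,0],0],
  [0,[0.4,0,0],0],
  [0,[0.2,0,0],0],
  [0,[0,0,0],0],
  [0,[0,0,0],0],
  [0,[0,0,0],0],
])

```text
time_s: 5.12
ee_pos: [0.5051, 0.0986, 0.2234]
tcp_rot: [0.0, 1.0, -0.014, -0.001]
force: [0.1, 0.8, -4.6]
finger_gap: 0.0511
```

```bash
python3 - <<'E'
from h import *
d,P,T=wrist('w3');print(T[:3,3].round(4),yaw(T))
save('w3b',cv2.resize(d['frame'],(800,600)))
f=d['frame'];hsv=cv2.cvtColor(f,cv2.COLOR_RGB2HSV).astype(int);H,S,V=hsv[...,0],hsv[...,1],hsv[...,2]
X,Y,Z=np.moveaxis(P,-1,0)
def box(m,n):
    c,_=cv2.findContours(m.astype(np.uint8),0,2)
    for k in c:
        if cv2.contourArea(k)<60: continue
        mm=np.zeros(m.shape,np.uint8);cv2.drawContours(mm,[k],-1,1,-1)
        p=P[(mm>0)&m]; r=cv2.minAreaRect(p[:,:2].astype(np.float32))
        print(n,len(p),'med',np.median(p,0).round(4),'corners',cv2.boxPoints(r).round(4).tolist(),np.round(r[1],4),round(r[2],2))
floor=(S<60)&(abs(Z-.02)<.005)&(X<.72)&(abs(Y-.1)<.12)
box(floor,'floor')
p=P[floor]
# edge fits: front edge, right edge
def fit(a,b,lo,hi,fn,n):
    bs=np.arange(lo,hi,.004);q=[]
    for c in bs:
        k=abs(a-c)<.002
        if k.sum()>3:q.append((c,fn(b[k])))
    q=np.array(q);c=np.polyfit(q[:,0],q[:,1],1);r=q[:,1]-np.polyval(c,q[:,0]);g=abs(r)<.002;c=np.polyfit(q[g,0],q[g,1],1);print(n,'slope deg',np.degrees(np.arctan(c[0])),'at .6/.1',np.polyval(c,.6),np.polyval(c,.1),r.std())
fit(p[:,1],p[:,0],.03,.17,np.min,'front')
fit(p[:,0],p[:,1],.50,.57,np.min,'right')
fit(p[:,0],p[:,1],.50,.54,np.max,'left')
o=(H>5)&(H<20)&(S>200)&(V>100)&(abs(Z-.036)<.0025)
box(o,'rail')
pk=(abs(Z-(T[2,3]+.031))<.012)&(abs(X-T[0,3])<.07)&(abs(Y-T[1,3])<.05)
box(((H>22)&(H<35)&(S>150)&pk),'yellow')
box(((H<6)|(H>174))&(S>150)&(abs(Z-.051)<.006),'gate')
box((Z>.085)&(Z<.099)&(X<.6)&(Y>.14),'knob')
E
```

```text
[0.5051 0.0986 0.2234] -1.6095224733428604
floor 21893 med [0.5805 0.1028 0.0203] corners [[0.46939998865127563, 0.1842000037431717], [0.47609999775886536, 0.013700000010430813], [0.6776000261306763, 0.02160000056028366], [0.670799970626831, 0.19210000336170197]] [0.2016 0.1707] 2.26
front slope deg 2.1909464762271504 at .6/.1 0.5233140986255198 0.5041851591521216 0.004070275993853503
right slope deg 2.4418440747513492 at .6/.1 0.019099448775795204 -0.0022225714011650972 9.641828509027834e-05
left slope deg 2.531290255128544 at .6/.1 0.18846636241605969 0.16636230489699713 0.00024046994818190747
rail 1074 med [0.636  0.0682 0.0363] corners [[0.6028000116348267, 0.0746999979019165], [0.6035000085830688, 0.05860000103712082], [0.6640999913215637, 0.061400000005960464], [0.6633999943733215, 0.07760000228881836]] [0.0607 0.0162] 2.66
rail 1219 med [0.6352 0.1428 0.0363] corners [[0.5995000004768372, 0.14959999918937683], [0.6001999974250793, 0.1331000030040741], [0.6664000153541565, 0.13600000739097595], [0.6657000184059143, 0.1525000035762787]] [0.0663 0.0165] 2.51
yellow 7311 med [0.5269 0.098  0.2543] corners [[0.5097000002861023, 0.07609999924898148], [0.5410000085830688, 0.07530000060796738], [0.5421000123023987, 0.11999999731779099], [0.5108000040054321, 0.12080000340938568]] [0.0447 0.0313] 88.62
gate 1360 med [0.5428 0.2044 0.0523] corners [[0.4765999913215637, 0.25130000710487366], [0.5843999981880188, 0.15889999270439148], [0.5971999764442444, 0.1738000065088272], [0.4893999993801117, 0.2662000060081482]] [0.0196 0.142 ] 49.42
knob 227 med [0.479  0.2546 0.0936] corners [[0.4690999984741211, 0.2524000108242035], [0.48190000653266907, 0.24729999899864197], [0.4867999851703644, 0.2596000134944916], [0.4738999903202057, 0.2646999955177307]] [0.0132 0.0138] 68.39
```

View pics/w3b.png

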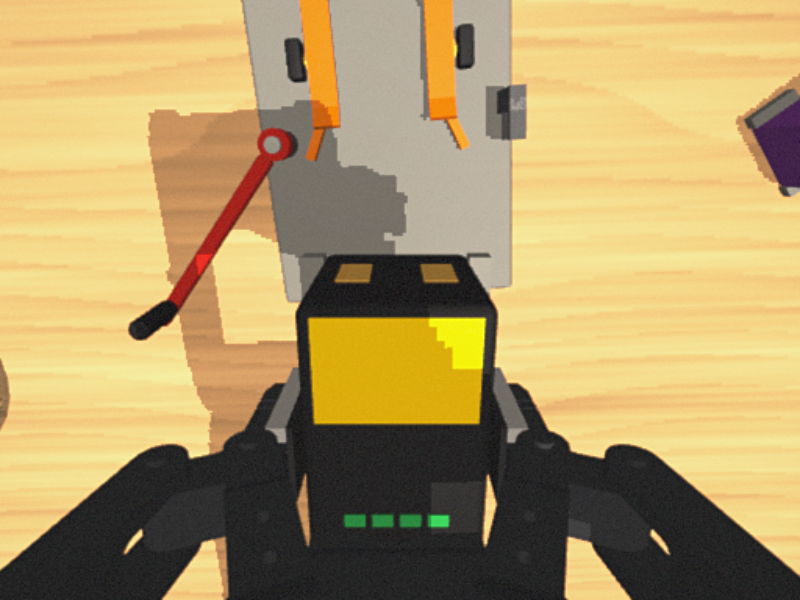

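Bay: yaw is 2.45°, and the seat is at about (0.637, 0.1055). The floor edge, hinge and housing agree on this. The gate stands at about 2.28 rad. Next I'll align the tool, move over the mouth and go down to just above the floor.

>>> play_rows([
  [0,[0,0,0],-0.09],
  [0,[0.18,-0.015,0.2],0],
  [0,[0.18,-0.015,0.2],0],
  [0,[0,0,0.4],0],
  [0,[0,0,0.4],0],
  [0,[0,0,0.4],0],
  [0,[0,0,0.4],0],
  [0,[0,0,0.13],0],
  [0,[0,0,0],0],
  [0,[0,0,0],0],
])

```text
time_s: 6.0
ee_pos: [0.5325, 0.103, 0.0648]
tcp_rot: [0.0, 1.0, 0.022, -0.0]
force: [1.0, 1.1, -2.0]
finger_gap: 0.0513
```

```bash
cat >> h.py <<'E'
A=np.radians(2.45);B=np.array([[np.cos(A),np.sin(A)],[-np.sin(A),np.cos(A)]]);SEAT=np.array([.637,.1055])
def st():
    T=tool();s=manip.sense();print('t',s['time_s'],'bay mm',(B@(T[:2,3]-SEAT)*1e3).round(1),'z',T[2,3].round(4),'yaw-bay',round(yaw(T)-2.45,2),'tilt',T[2,:2].round(4),'F',np.round(s['force'],1),'gap',round(float(s['finger_gap']),4))
E
python3 -c "from h import *;st()"
```

```text
t 6.0 bay mm [-104.5    2. ] z 0.0648 yaw-bay 0.07 tilt [-0.  0.] F [ 1.   1.1 -2. ] gap 0.0513
```

>>> play_rows([
  [0,[0,0.025,0.08],0],
  [0,[0,0,0.07],0],
  [0,[0,0,0],0],
  [0,[0,0,0],0],
  [0,[0,0,0],0],
])

```text
time_s: 6.42
ee_pos: [0.533, 0.1012, 0.0534]
tcp_rot: [-0.0, 1.0, 0.022, 0.0]
force: [-0.4, -0.1, -3.2]
finger_gap: 0.0513
```

```bash
python3 - <<'E'
from h import *
st()
d,P,T=wrist('w4');save('w4b',d['frame'])
hsv=cv2.cvtColor(d['frame'],cv2.COLOR_RGB2HSV).astype(int);H,S=hsv[...,0],hsv[...,1]
y=P[(H>22)&(H<35)&(S>150)&(abs(P[...,2]-.085)<.015)]
print('yellow bay',(B@(np.median(y[:,:2],0)-SEAT)).round(4),np.median(y[:,2]))
o=P[(H>5)&(H<20)&(S>200)&(abs(P[...,2]-.036)<.003)];q=(o[:,:2]-SEAT)@B.T;q=q[abs(q[:,1])<.06]
for lo in(-.02,-.005,.01,.025):
    k=abs(q[:,0]-lo)<.004;print(lo,[(q[k&(s*q[:,1]>0),1].min().round(4),q[k&(s*q[:,1]>0),1].max().round(4)) for s in(1,-1) if (k&(s*q[:,1]>0)).any()])
print('rail x range',q[:,0].min(),q[:,0].max())
E
```

```text
t 6.4167 bay mm [-104.1    0.2] z 0.0534 yaw-bay 0.07 tilt [ 0.0009 -0.    ] F [-0.4 -0.1 -3.2] gap 0.0513
yellow bay [-0.0822  0.    ] 0.08438435606232336
-0.02 [(np.float64(0.0287), np.float64(0.0457)), (np.float64(-0.0457), np.float64(-0.029))]
-0.005 [(np.float64(0.0287), np.float64(0.0461)), (np.float64(-0.0463), np.float64(-0.0289))]
0.01 [(np.float64(0.0287), np.float64(0.046)), (np.float64(-0.0462), np.float64(-0.0289))]
0.025 []
rail x range -0.06058935738917273 0.013562241177484075
```

View pics/w4b.png

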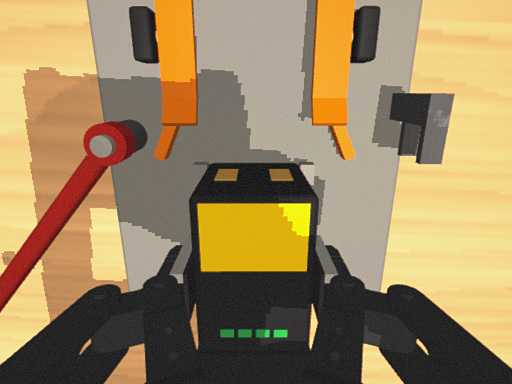

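The pack is aligned with the rails (pack y ≈ 0, lip edges at ±29 mm) and about 2 mm above the floor. I'll lower it lightly and start sliding.

>>> play_rows([
  [0,[0,0,0.02],0],
  [0,[0,0,0],0],
  [0,[0.1,0,0],0],
  [0,[0.1,0,0],0],
  [0,[0.1,0,0],0],
  [0,[0.1,0,0],0],
  [0,[0.1,0,0],0],
  [0,[0.1,0,0],0],
  [0,[0,0,0],0],
], grip_force=70)

```text
time_s: 7.22
ee_pos: [0.5797, 0.1032, 0.0521]
tcp_rot: [-0.0, 1.0, 0.022, 0.001]
force: [3.9, 1.7, 7.2]
finger_gap: 0.0508
```

```bash
python3 -c "from h import *;st()"
```

```text
t 7.2167 bay mm [-57.4   0.2] z 0.0521 yaw-bay 0.07 tilt [ 0.0029 -0.0001] F [3.9 1.7 7.2] gap 0.0508
```

>>> play_rows([
  [0,[0,0.003,-0.01],0],
  [0,[0.1,0,0],0],
  [0,[0.1,0,0],0],
  [0,[0.1,0,0],0],
  [0,[0.1,0,0],0],
  [0,[0.1,0,0],0],
  [0,[0.1,0,0],0],
  [0,[0,0,0],0],
])

```text
time_s: 7.88
ee_pos: [0.6239, 0.1048, 0.0522]
tcp_rot: [-0.0, 1.0, 0.022, 0.001]
force: [0.5, 0.2, 2.2]
finger_gap: 0.0509
```

```bash
python3 -c "from h import *;st()"
```

```text
t 7.8833 bay mm [-13.1  -0.1] z 0.0522 yaw-bay 0.06 tilt [0.0019 0.    ] F [0.5 0.2 2.2] gap 0.0509
```

>>> play_rows([
  [0,[0.06,0,0],0],
  [0,[0.06,0,0],0],
  [0,[0.05,0,0],0],
  [0,[0,0,0],0],
  [0,[0,0,0],0],
])

```text
time_s: 8.3
ee_pos: [0.6362, 0.1054, 0.0521]
tcp_rot: [-0.0, 1.0, 0.022, 0.001]
force: [3.2, -0.3, -1.8]
finger_gap: 0.0511
```

```bash
cat >> h.py <<'E'
def pk(n):
    st();d,P,T=wrist(n);hsv=cv2.cvtColor(d['frame'],cv2.COLOR_RGB2HSV).astype(int);H,S=hsv[...,0],hsv[...,1]
    y=P[(H>22)&(H<35)&(S>150)&(abs(P[...,2]-.085)<.015)]
    print('yellow bay',(B@(np.median(y[:,:2],0)-SEAT)).round(4),np.median(y[:,2]));return d,P
E
python3 -c "from h import *;pk('w5')"
```

```text
t 8.3 bay mm [-0.8 -0.1] z 0.0521 yaw-bay 0.07 tilt [0.0024 0.    ] F [ 3.2 -0.3 -1.8] gap 0.0511
yellow bay [ 0.0218 -0.0005] 0.08301645413592054
```

>>> play_rows([
  [0,[0.013,0,0],0],
  [0,[0.013,0,0],0],
  [0,[0,0,0],0],
])

```text
time_s: 8.6
ee_pos: [0.6365, 0.1055, 0.0522]
tcp_rot: [0.0, 1.0, 0.022, -0.001]
force: [-4.9, -0.2, 4.3]
finger_gap: 0.0508
```

```bash
python3 -c "from h import *;st()"
```

```text
t 8.6 bay mm [-0.5  0. ] z 0.0522 yaw-bay 0.07 tilt [-0.0017  0.0001] F [-4.9 -0.2  4.3] gap 0.0508
```

>>> play_rows([
  [1,[0,0,0],0],
  [1,[0,0,0],0],
  [1,[0,0,0],0],
  [1,[0,0,0],0],
  [1,[0,0,0],0],
  [1,[0,0,-0.2],0],
  [1,[0,0,-0.4],0],
  [1,[-0.2,0,-0.4],0],
  [1,[-0.4,0,-0.2],0],
  [1,[-0.4,0,0],0],
])

```text
time_s: 9.43
ee_pos: [0.5654, 0.1023, 0.1484]
tcp_rot: [-0.0, 1.0, 0.022, 0.005]
force: [0.3, 0.0, 0.8]
finger_gap: 0.0855
```

>>> play_rows([
  [1,[0,0,-0.4],0],
  [1,[0,0,-0.3],0],
  [1,[0,0,0],0],
  [1,[0,0,0],0],
])

```text
time_s: 9.77
ee_pos: [0.5638, 0.1024, 0.198]
tcp_rot: [-0.0, 1.0, 0.022, 0.003]
force: [0.7, 0.1, -0.0]
finger_gap: 0.0852
```

```bash
python3 - <<'E'
from h import *
d,P=pk('w6');save('w6b',cv2.resize(d['frame'],(800,600)))
Q=P.copy();Q[...,:2]=(P[...,:2]-SEAT)@B.T
m=(abs(Q[...,2]-.082)<.006)&(abs(Q[...,0])<.06)&(abs(Q[...,1])<.045)
p=Q[m];r=cv2.minAreaRect(p[:,:2].astype(np.float32));print('top',len(p),np.median(p[:,2]),r)
m=(abs(Q[...,2]-.094)<.006)&(Q[...,0]<.0)&(Q[...,1]>.09);p=Q[m];
if len(p):print('knob bay',cv2.minAreaRect(p[:,:2].astype(np.float32)))
E
```

```text
t 9.7667 bay mm [-73.3  -0. ] z 0.198 yaw-bay 0.08 tilt [ 0.0058 -0.    ] F [ 0.7  0.1 -0. ] gap 0.0852
yellow bay [0.0206 0.0002] 0.08294040564868277
top 6626 0.08247191309244628 ((0.009479217231273651, 5.5829063057899475e-05), (0.10084573179483414, 0.05953597277402878), 0.07252524793148041)
knob bay ((-0.15249215066432953, 0.1573319435119629), (0.013425776734948158, 0.01380491629242897), 44.59627914428711)
```

View pics/w6b.png

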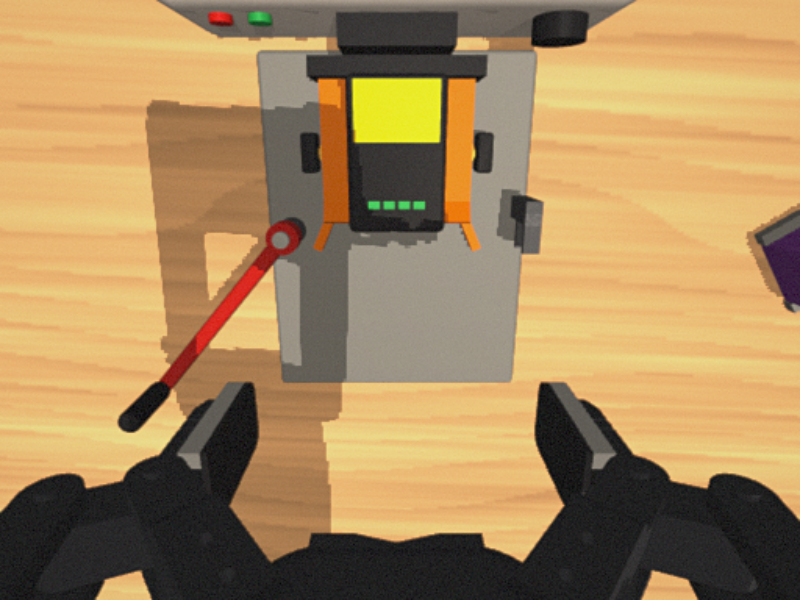

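The pack sits in the rails near home, with its nose almost at the stop, the gate open and the knob at (130,420). Next I'll check how far home it is against fixed features in the same image.

```bash
python3 - <<'E'
from h import *
d=ld('w_w6');P=cloud(d,d['W']);Q=P.copy();Q[...,:2]=(P[...,:2]-SEAT)@B.T
f=d['frame'];hsv=cv2.cvtColor(f,cv2.COLOR_RGB2HSV).astype(int);H,S,V=np.moveaxis(hsv,-1,0)
x,y,z=np.moveaxis(Q,-1,0)
# centre column profile
for yy in(-.015,.015):
    k=(abs(y-yy)<.0015)&(x<.06)&(x>-.07);o=np.argsort(x[k]);xs=x[k][o];zs=z[k][o]
    top=xs[abs(zs-.0825)<.003];print('top of pack/stop x',top.min(),top.max(),[(round(float(a),4),round(float(b),3)) for a,b in zip(xs,zs) if .02<a<.055][::3])
yel=(H>22)&(H<35)&(S>150)&(abs(z-.083)<.005);print('yellow x',x[yel].min(),x[yel].max())
fl=(S<60)&(abs(z-.02)<.004)&(abs(y)<.05);print('floor front',x[fl].min())
dk=(V<70)&(abs(y)>.048)&(abs(y)<.07)&(abs(x)<.03)&(z>.03);
for s in(1,-1):
    k=dk&(s*y>0);print('roller',x[k].min(),x[k].max(),np.median(z[k]))
rl=(H>5)&(H<20)&(S>200)&(abs(z-.036)<.003)&(abs(y)<.06);
for s in(1,-1):
    k=rl&(s*y>.028)&(abs(y)<.046);print('rail x',np.percentile(x[k],[0,1,99,100]))
E
```

```text
top of pack/stop x -0.04065292980989125 0.03817471674894808 [(0.0205, 0.084), (0.0207, 0.081), (0.0213, 0.083), (0.022, 0.083), (0.0228, 0.083), (0.0229, 0.082), (0.0236, 0.082), (0.0242, 0.083), (0.0249, 0.084), (0.0257, 0.083), (0.0258, 0.081), (0.0265, 0.082), (0.0271, 0.084), (0.0278, 0.084), (0.0279, 0.082), (0.0286, 0.083), (0.0293, 0.083), (0.03, 0.083), (0.0307, 0.083), (0.0313, 0.085), (0.0315, 0.082), (0.0321, 0.083), (0.0329, 0.083), (0.0331, 0.081), (0.0337, 0.082), (0.0344, 0.082), (0.035, 0.083), (0.036, 0.081), (0.0367, 0.081), (0.0374, 0.081), (0.0382, 0.081), (0.043, 0.051), (0.0438, 0.051), (0.0445, 0.051), (0.0451, 0.052), (0.0461, 0.051), (0.0468, 0.051), (0.0476, 0.052), (0.0483, 0.052), (0.0493, 0.05), (0.05, 0.051), (0.0508, 0.051), (0.0514, 0.074), (0.0514, 0.052), (0.0514, 0.056), (0.0514, 0.051), (0.0515, 0.064), (0.0515, 0.068), (0.0516, 0.059), (0.0517, 0.063), (0.0517, 0.072), (0.0523, 0.076), (0.053, 0.076), (0.0532, 0.075), (0.0538, 0.075), (0.0545, 0.075)]
top of pack/stop x -0.040712229093513366 0.03821398356205309 [(0.0205, 0.084), (0.0206, 0.082), (
[... 606 characters left out ...]
.0455, 0.049), (0.0463, 0.049), (0.0469, 0.05), (0.0478, 0.05), (0.0484, 0.051), (0.0496, 0.048), (0.0501, 0.05), (0.0509, 0.05), (0.0513, 0.057), (0.0513, 0.052), (0.0514, 0.061), (0.0514, 0.06), (0.0515, 0.073), (0.0515, 0.051), (0.0515, 0.064), (0.0516, 0.059), (0.0519, 0.074), (0.0523, 0.076), (0.053, 0.076), (0.0537, 0.076), (0.054, 0.074), (0.0547, 0.074)]
yellow x 0.00482196116159635 0.03523706097017318
floor front -0.16355570412655437
roller -0.012529639875474464 0.010538929351131956 0.03562794501913519
roller -0.011442571171465788 0.010574679196070498 0.03561382988166706
rail x [-0.04471558 -0.03597984  0.03998341  0.04090408]
rail x [-0.04963132 -0.03509043  0.03999804  0.04090813]
```

Corrected against fixed features, which all read about −1 mm in this frame, the pack is within about 1 mm of home. The gate is at about 2.28 rad with the knob at bay (−152, 157). I'll go above the knob next.

>>> play_rows([
  [0.6,[-0.21,-0.42,0],0],
  [0.6,[-0.21,-0.42,0],0],
  [0.6,[-0.21,-0.42,0],0],
  [0.6,[-0.21,-0.42,0],0],
  [0.6,[-0.21,-0.42,0],0],
  [0.6,[0,0,0],0.122],
  [0.6,[0,0,0],0.122],
  [0.6,[0,0,0],0.122],
  [0.6,[0,0,0],0.122],
  [0.6,[0,0,0],0],
])

```text
time_s: 10.65
ee_pos: [0.476, 0.2561, 0.1935]
tcp_rot: [0.001, 0.985, -0.17, -0.001]
force: [0.9, 1.1, -0.0]
finger_gap: 0.0515
```

```bash
python3 -c "
from h import *
st();print(manip.sense()['joint_positions'].round(2))"
```

```text
t 10.65 bay mm [-154.4  157.4] z 0.1935 yaw-bay -22.06 tilt [-0.0016  0.0013] F [ 0.9  1.1 -0. ] gap 0.0515
[0.35 0.05 1.79 0.   1.31 2.26]
```

>>> play_rows([
  [0.6,[0.02,0,0.4],0],
  [0.6,[0,0,0.4],0],
  [0.6,[0,0,0.4],0],
  [0.6,[0,0,0.4],0],
  [0.6,[0,0,0.14],0],
  [0.3,[0,0,0],0],
  [0.3,[0,0,0],0],
  [0.3,[0,0,0],0],
], grip_force=20)

```text
time_s: 11.32
ee_pos: [0.4796, 0.2562, 0.066]
tcp_rot: [-0.001, 0.986, -0.168, 0.001]
force: [0.1, 1.1, -0.2]
finger_gap: 0.0258
```

```bash
python3 -c "
from h import *
st();d,P,T=wrist('w7')"
```

```text
t 11.3167 bay mm [-150.8  157.2] z 0.066 yaw-bay -21.84 tilt [ 0.0022 -0.0018] F [ 0.1  1.1 -0.2] gap 0.0258
```

View pics/w7.png

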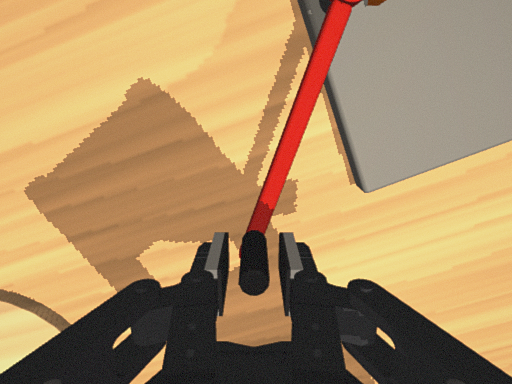

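The knob at (255,262) stands between the jaws. Sweeping along the arc while turning with the gate.

>>> play_rows([
  [0.3,[-0.06,0.25,0],-0.155],
  [0.3,[-0.055,0.25,0],-0.155],
  [0.3,[-0.05,0.25,0],-0.155],
  [0.3,[-0.045,0.25,0],-0.155],
  [0.3,[-0.04,0.25,0],-0.155],
  [0.3,[-0.035,0.25,0],-0.155],
  [0.3,[0,0,0],0],
])

```text
time_s: 11.95
ee_pos: [0.4549, 0.1453, 0.0661]
tcp_rot: [0.0, 0.98, 0.197, 0.002]
force: [-0.8, -0.2, 0.3]
finger_gap: 0.0256
```

```bash
cat >> h.py <<'E'
def gst():
    st();T=tool();p=B@(T[:2,3]-SEAT)-np.array([-.05,.07]);print('radius',np.hypot(*p),'theta',np.degrees(np.arctan2(p[1],p[0]))%360)
E
python3 -c "from h import *;gst()"
```

```text
t 11.95 bay mm [-180.2   47.6] z 0.0661 yaw-bay 20.24 tilt [0.0032 0.0016] F [-0.8 -0.2  0.3] gap 0.0256
radius 0.13215361180119017 theta 189.76610757676997
```

>>> play_rows([
  [0.3,[-0.035,0.25,0],-0.155],
  [0.3,[-0.03,0.25,0],-0.155],
  [0.3,[-0.025,0.25,0],-0.155],
  [0.3,[-0.02,0.25,0],-0.155],
  [0.3,[-0.015,0.25,0],-0.155],
  [0.3,[-0.01,0.25,0],-0.155],
  [0.3,[-0.005,0.25,0],-0.155],
  [0.3,[0,0,0],0],
])

```text
time_s: 12.62
ee_pos: [0.5365, 0.0474, 0.0663]
tcp_rot: [0.002, 0.813, 0.583, 0.002]
force: [0.5, -0.3, 0.9]
finger_gap: 0.0256
```

```bash
python3 -c "from h import *;gst()"
```

```text
t 12.6167 bay mm [-102.8  -53.8] z 0.0663 yaw-bay 68.82 tilt [0.0013 0.0055] F [ 0.5 -0.3  0.9] gap 0.0256
radius 0.13459393243303705 theta 246.88262958678592
```

>>> play_rows([
  [0.3,[0.015,0.22,0],-0.155],
  [0.3,[0.015,0.22,0],-0.155],
  [0.3,[0.015,0.2,0],-0.155],
  [0.3,[0,0.06,0],0],
  [0.3,[0,0.04,0],0],
  [0.3,[0,0,0],0],
])

```text
time_s: 13.12
ee_pos: [0.5877, 0.0427, 0.0646]
tcp_rot: [0.0, 0.696, 0.718, 0.0]
force: [-0.4, -0.0, 0.1]
finger_gap: 0.0259
```

```bash
python3 -c "from h import *;gst()"
```

```text
t 13.1167 bay mm [-52.  -60.6] z 0.0646 yaw-bay 89.4 tilt [0.0002 0.0009] F [-0.4 -0.   0.1] gap 0.0259
radius 0.13060883402840676 theta 269.13434462477625
```

>>> play_rows([
  [0.3,[0,0.04,0],0],
  [0.3,[0,0.04,0],0],
  [0.3,[0,0.03,0],0],
  [0.3,[0,0,0],0],
])

```text
time_s: 13.45
ee_pos: [0.5951, 0.0426, 0.064]
tcp_rot: [-0.001, 0.694, 0.72, -0.0]
force: [-3.6, 0.8, 2.0]
finger_gap: 0.0256
```

```bash
python3 -c "from h import *;gst()"
```

```text
t 13.45 bay mm [-44.5 -61. ] z 0.064 yaw-bay 89.66 tilt [ 0.0003 -0.0013] F [-3.6  0.8  2. ] gap 0.0256
radius 0.13114904221047888 theta 272.403469780283
```

>>> play_rows([
  [0.3,[0,0.025,0],0],
  [0.3,[0,0,0],0],
  [0.3,[0,0,0],0],
])

```text
time_s: 13.7
ee_pos: [0.5953, 0.0426, 0.0639]
tcp_rot: [-0.002, 0.694, 0.72, -0.002]
force: [-10.4, 0.4, 8.0]
finger_gap: 0.0257
```

```bash
python3 -c "from h import *;gst()"
```

```text
t 13.7 bay mm [-44.3 -61.1] z 0.0639 yaw-bay 89.68 tilt [ 0.0004 -0.005 ] F [-10.4   0.4   8. ] gap 0.0257
radius 0.13121489347997844 theta 272.4837950117052
```

The gate is at its end stop: force is rising and it no longer moves. I'll back off, open, lift clear and look.

>>> play_rows([
  [0.3,[0,-0.065,0],0],
  [0.45,[0,0,0],0],
  [0.45,[0,0,0],0],
  [0.45,[0,0,-0.2],0],
  [0.45,[0,0,-0.4],0],
  [0.45,[0,0,-0.4],0],
  [0.45,[0,0,-0.4],0],
  [0.45,[0,0,-0.3],0],
  [0.45,[-0.3,-0.3,0],0.15],
  [0.45,[-0.3,-0.3,0],0.15],
])

```text
time_s: 14.53
ee_pos: [0.5491, -0.0021, 0.1944]
tcp_rot: [0.002, 0.775, 0.632, 0.002]
force: [0.5, -0.5, -0.6]
finger_gap: 0.0384
```

>>> play_rows([
  [1,[-0.1,-0.2,0],0.155],
  [1,[0,-0.2,0],0.155],
  [1,[0,-0.2,0],0.155],
  [1,[0,0,0],0.155],
  [1,[0,0,0],0.155],
  [1,[0,0,0],0.155],
  [1,[0,0,0],0.155],
  [1,[0,0,0],0.155],
  [1,[0,0,0],0],
  [1,[0,0,0],0],
])

```text
time_s: 15.37
ee_pos: [0.5031, 0.0049, 0.1917]
tcp_rot: [0.0, 0.98, 0.2, 0.0]
force: [-0.5, -0.1, -0.4]
finger_gap: 0.0852
```

```bash
python3 - <<'E'
from h import *
d,P=pk('w8');save('w8b',cv2.resize(d['frame'],(800,600)))
Q=P.copy();Q[...,:2]=(P[...,:2]-SEAT)@B.T
x,y,z=np.moveaxis(Q,-1,0)
m=(abs(z-.094)<.005)&(x<-.02)&(x>-.12)&(abs(y+.065)<.03);p=Q[m]
if len(p):print('knob bay',cv2.minAreaRect(p[:,:2].astype(np.float32)))
m=(abs(z-.0825)<.003)&(abs(y)<.02)&(abs(x)<.06);print('pack top',x[m].min(),x[m].max())
a=ld('top')['frame'];t=grab('top')['frame'];save('topd',np.hstack([cv2.resize(t,(800,600))]))
E
```

```text
t 15.3667 bay mm [-138.   -94.8] z 0.1917 yaw-bay 20.61 tilt [0.0008 0.0005] F [-0.5 -0.1 -0.4] gap 0.0852
yellow bay [-0.0412  0.0108] 0.07953088711891526
knob bay ((-0.05017299950122833, -0.06536711752414703), (0.01317664235830307, 0.013227086514234543), 20.07171058654785)
pack top -0.041645810255694395 -0.016598667759564256
```

View pics/w8b.png

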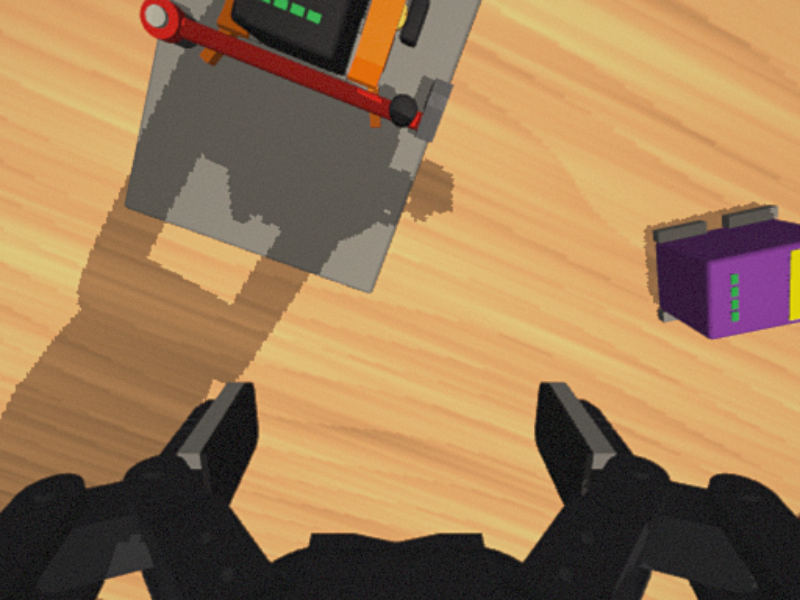

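View pics/topd.png

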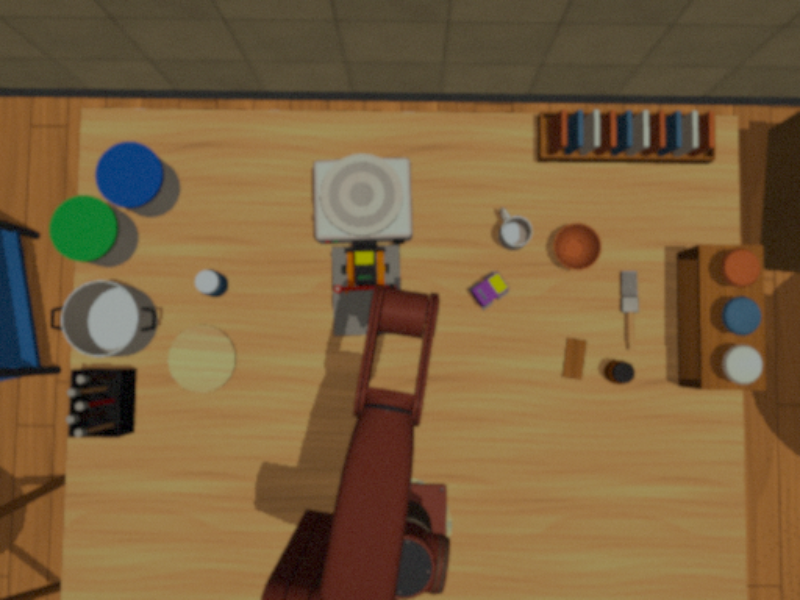

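The knob reads bay (−50.2, −65.4) against (−50, −65) for closed, the end of the bar is in the catch, and no bystander has moved. Handing in.

```bash
python3 -c "
from station import manip
manip.sign_off()"
```

```text
the job is handed in; nothing more can be done
```

The black pack is home in the wheel's bay, the red gate is shut in its catch, and I handed the job in at about 15.5 s of robot time. The hand-in gave no verdict.

- **Pack:** before the gate closed, it measured within about 1 mm of its seat and square in the rails. I allowed for a 1 mm offset that the rails and rollers showed in the same image. It also resisted a further push, so it was held in the detent.
- **Gate:** it stopped hard against its end stop at about 10 N. After I let go, the knob read bay (−50.2, −65.4) mm, against (−50, −65) for closed.
- **Other things:** the bystanders and the purple look-alike looked unmoved in the final overhead picture. I compared them by eye and did not measure them. The gripper was clear of everything, about 0.19 m up.

Two final readings were off. The yellow-patch reading (bay −41, +11 mm) was false: the patch was outside that view, and the mask picked up something else. The pack's tail edge read −41.6 mm against −40.7 mm before the gate closed. That is within camera accuracy and the 4 mm limit.

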